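Pack the gilder's kit tray

ROBOT

A 7-joint arm with a two-finger parallel gripper is mounted at the origin on the work surface. World frame = base frame: x ahead of the robot, y to its left, z up, the work surface at z = 0. Lengths are in m, angles in rad, forces in N, time in s.
With the tool pointing down it reaches from about 0.425 to 0.95 m from the base axis. Payload 4.7 kg.
Tool frame: the origin (TCP) lies on the centre line of the jaws, within the pads' length; the fingertips stand robot.nose_length ahead of it and the grasp point (between the pads) lies 8 mm behind it (robot.nose_length is the distance from the TCP to the fingertips, in m); z points along the fingers, y is the line along which they close (so a half turn about z gives the same grasp; the last joint's range is limited). The gripper opens to 85 mm and grips with 20 to 120 N. Pads are 22 mm wide; open, the fingers measure 114 mm over their backs; the gripper's body (76 mm by 85 mm) begins 54 mm behind the grasp point. The pads swing forward as they close: fully open they stand 13 mm farther back than shut.
Start: joints at [-1.238, 0.469, -0.049, 1.532, 0.024, 1.141, -0.082], TCP at [0.239, 0.631, 0.242] pointing down, gripper open.
Joint ranges: [-2.59, 2.59], [-0.33, 1.99], [-1.39, 1.29], [0.1, 2.45], [-1.04, 4.18], [0.21, 1.99], [-2.66, 2.66]. Speed limits (rad/s): [2.57, 2.57, 3.14, 3.14, 3.14, 3.14, 3.14].

INTERFACE

Orientations are given as [roll, pitch, yaw] about the fixed x, y, z axes, in that order (R = Rz(yaw) Ry(pitch) Rx(roll)).
In Python, from plant import robot gives the robot as it stands. Calls block until the motion is done:
- robot.goto(position, orientation): joint-space move of the TCP to a pose.
- robot.move_straight(position, vel=0.15, attitude=None, contact_N=None): straight line of the TCP; attitude=None keeps the orientation; vel is the mean speed in m/s. With contact_N (N) it stops when the force on the tool has changed by that much, and returns True; else False.
- robot.move_joints(angles): joint-space move.
- robot.grip(opening, strength=None): opening from 0.0 (shut) to 1.0 (fully open); strength is the grip in N (None keeps the last); returns when the fingers have stopped.
- robot.sleep(seconds).
- robot.inverse_kinematics(position, orientation): joint angles nearest the present ones, or None.
- robot.sense(): the state.
- robot.grab_frame(name): name is "scene" or "top" or "wrist"; returns a dict with "image" (420x560x3 uint8, red, green, blue), "range_z" (420x560 float32, m along the optical axis (not along the pixel's ray), 0 where there is no reading), "fx", "fy", "cx", "cy" (pixels), "dist_coeffs" ([k1, k2, p1, p2, k3] as OpenCV has them; the pictures are not rectified), "R" (3x3) and "t" (3): a world point X has camera coordinates R X + t. Camera axes: x right, y down, z forward; pixel columns grow to the right and rows downward; lengths in m; the calibration is good to about 2 mm. A picture is of the moment at which its call begins.
A pose or a line that the arm cannot do raises robot.IKError and nothing moves.
- robot.close_job(): hands the job in; it is judged then, once.
The state is a dict: "t": time; "joint_pos": joint angles; "joint_velocities": joint speeds; "effort": joint torques, N m; "tcp_pos": TCP position; "tcp_rot": TCP orientation; "wrist_force": force on the tool from outside, world axes, zero at the start; "torque": the same for the moment, N m; "opening": opening from 0.0 (shut) to 1.0 (fully open); "gripper_force": force on a finger pad.
Only numpy, scipy, OpenCV 4.12 (cv2) and the standard library are available. Lean on these libraries where they do the work, as an engineer would, in place of code of your own. Each camera call takes 0.05 s, during which the arm holds its last target. There are 200 camera calls.

TASK

Pack the gilder's kit into the plywood tray: stand the slim jar upright in the smaller round well and the flat metal tin upright in the larger one, lay the hook-tipped burnisher in the notches of the tool rest so that its handle lies across both bars, and lay the oblong cork sanding block flat in the empty bay of the shallow box insert. Leave the squat jar, the paint brush and the square cork offcut where they are.

Things in the scene. Friction and masses are not known exactly. Their poses are not given: they have to be found in the camera images.
- jar: Loose. Slim amber glass jar with a black ribbed screw lid, 44 mm diameter, 72 mm tall (lid the top 14 mm), upright on the table, about 160 g. Origin: centre of its underside, z up. Belongs in the smaller well of wells.
- tin: Loose. Plain round metal tin, 56 mm diameter, 36 mm tall, no knob, upright, about 130 g. Origin: centre of its underside, z up. Belongs in the larger well of wells.
- burnisher: Loose burnisher lying on its side: dark wooden handle 16 mm square, rounded edges (x -81 to +45 mm), brass ferrule (to x 68), brown agate tip 10 mm thick curving sideways into a hook (to x 95, y -29). About 50 g. Origin: underside of the handle near the balance point; x along the handle to the tip, z up. Belongs in rest, centred, either way round.
- block: Loose. Oblong cork sanding block lying flat, 80 mm (its x) by 50 mm (its y) by 32 mm high, about 60 g. Origin: centre of its underside. Belongs in the empty bay of pocket.
- squat_jar: Loose. Look-alike to be left alone: squat amber glass jar with the same kind of black lid, 62 mm diameter, 46 mm tall. Origin: centre of its underside.
- brush: Look-alike to be left alone, loose: round paint brush lying down, the burnisher's handle and ferrule, but a straight brown bristle head 14 mm thick, to x = +99 mm. Origin: underside of the handle; x along it to the bristles.
- offcut: Loose. Look-alike to be left alone: square piece of the same cork, 50 by 50 by 32 mm. Origin: centre of its underside.
- wells: Fixed tray insert: wooden plate 200 (x) by 84 (y) by 16 mm, with two round wells 12 mm deep (floor 4 mm above the origin): the smaller, 60 mm wide, centred at x +45, y 0, for the jar; the larger, 72 mm, at x -45, y 0, for the tin. Origin: centre of its underside, 6 mm above the table. The plywood tray, walls 20 mm high, holds the three inserts side by side in any order.
- rest: Fixed insert of the tray, the tool rest: wooden base 200 (x) by 84 (y) by 4 mm with two cross bars 12 mm thick at x -38 and +38 mm, tops 26 mm above the origin, each with a square notch 36 mm wide at y 0 whose floor is 14 mm above the origin; a tool lies along x in both notches. Origin: centre of its underside, 6 mm above the table.
- pocket: Fixed insert of the tray: shallow wooden box 200 (x) by 84 (y) mm, floor 4 mm, walls 4 mm thick, tops 14 mm above the origin. A partition at x -20 splits it: the short bay (negative x) is full of small brass knobs; the long bay (x -18 to +96, y -38 to +38, centre x +39) is empty and takes the sanding block lengthwise along x. Origin: centre of its underside, 6 mm above the table.
There are look-alikes about, which are no part of the job. What is shaped like the block but pink is not meant. What is shaped like the jar but green or pink is not meant.

How it is judged:
At the end, for the whole second after the job is handed in: Jar and tin upright on the floors of their wells, burnisher in both notches (within 40 mm of centre along them, 0.3 rad), block flat on the floor of the empty bay, seated within 3 mm of the floors, all released and at rest; squat jar, brush and offcut within 20 mm of their starts (x of jar in the frame of wells between 0.033 and 0.057 m and y of jar in the frame of wells between -0.012 and 0.012 m and z of jar in the frame of wells between 0 and 0.007 m and angle between each of jar, tin, block's own z axis and vertical below 0.1 rad and x of tin in the frame of wells between -0.057 and -0.033 m and y of tin in the frame of wells between -0.012 and 0.012 m and z of tin in the frame of wells between 0 and 0.007 m and x of burnisher in the frame of rest between -0.04 and 0.04 m and y of burnisher in the frame of rest between -0.014 and 0.014 m and z of burnisher in the frame of rest between 0.009 and 0.02 m and angle between the x axis of burnisher and the x axis of rest, either way round below 0.3 rad and x of block in the frame of pocket between 0.01 and 0.07 m and y of block in the frame of pocket between -0.022 and 0.022 m and z of block in the frame of pocket between 0 and 0.007 m and linear speed of each of jar, tin, burnisher, block below 0.02 m/s and distance of each of squat_jar, brush, offcut from where it was at the start of the episode below 0.02 m); the robot touches nothing.
It fails at once if the squat jar is disturbed (moved by more than 20 mm) (distance of squat_jar from where it was at the start of the episode above 0.02 m).
It fails at once if the round brush is disturbed (moved by more than 20 mm) (distance of brush from where it was at the start of the episode above 0.02 m).
It fails at once if the square cork offcut is disturbed (moved by more than 20 mm) (distance of offcut from where it was at the start of the episode above 0.02 m).
It also fails if it takes over 120 s, if anything falls off the work surface, if the arm or the gripper's body presses on something with over 40 N, if the wrist force passes 120 N, or if a joint passes its speed limit or range.

## Working session

There is one attempt and no reset: what is moved stays moved. The work goes in short steps, each a Python script; the robot and the scene stay as the last script left them, time stands still between calls to the robot, and variables do not carry over. Pictures are saved under pics/ and viewed, at most 14 in all, crops included, and the job is handed in when it is done.

```bash
ls; mkdir -p pics; python3 - <<'E'
from plant import robot
import cv2,numpy as np,pickle
for n in("top","scene"):
    f=robot.grab_frame(n); pickle.dump(f,open(n+".pkl","wb"))
    cv2.imwrite(f"pics/{n}0.png",cv2.resize(f["image"][:,:,::-1],(800,600),interpolation=cv2.INTER_CUBIC))
    print(n,f["fx"],f["cx"],f["cy"],f["dist_coeffs"],f["R"],f["t"])
print(robot.nose_length, robot.sense())
E
```

```text
pics
top 429.289370574135 281.4368692188411 200.84895781540916 [-0.0716689  0.         0.         0.         0.       ] [[-0.02409788 -0.99967968  0.00773504]
 [-0.99748104  0.02352709 -0.06691828]
 [ 0.06671486 -0.00932814 -0.99772848]] [-0.01326212  0.43485905  1.04581503]
scene 444.8899055789045 278.0205795978446 209.94359233215593 [0.0394944 0.        0.        0.        0.       ] [[-0.66819677  0.7439174  -0.00999948]
 [ 0.49085844  0.43071605 -0.75732534]
 [-0.55908056 -0.51095067 -0.65296121]] [ 0.31238618 -0.16259726  1.29122741]
0.011 {'t': 0.1, 'joint_pos': array([-1.23791504,  0.46936432, -0.04861395,  1.53356036,  0.02411405,
        1.14098691, -0.08229062]), 'joint_velocities': array([-1.16274469e-03, -1.66508208e-03, -9.23946995e-05, -1.58323198e-03,
        1.06032320e-03,  1.57221751e-03, -1.32703534e-04]), 'effort': array([ 9.55221221e-04, -5.11515355e+01, -4.67377261e-02, -2.38389999e+01,
        1.08414548e-02,  4.43612138e-03,  3.24355096e-05]), 'tcp_pos': array([0.23871342, 0.63085067, 0.24136999]), 'tcp_rot': array([-3.13986106e+00,  6.33617120e-05,  2.77987232e+00]), 'wrist_force': array([ 0.53095232,  0.68685885, -0.65962606]), 'torque': array([ 0.00117686, -0.02079186,  0.03904081]), 'gripper_force': 0.0, 'opening': 1.0006000932812922}
```

View pics/top0.png

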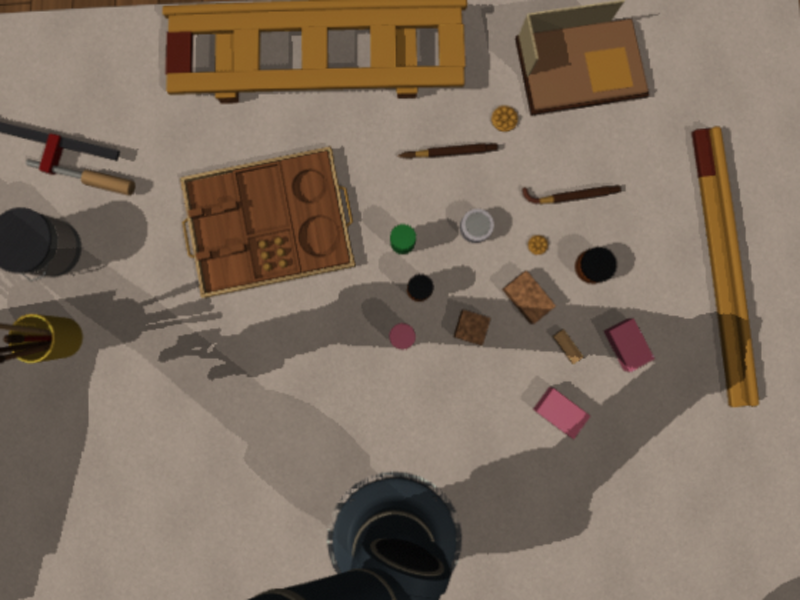

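View pics/scene0.png

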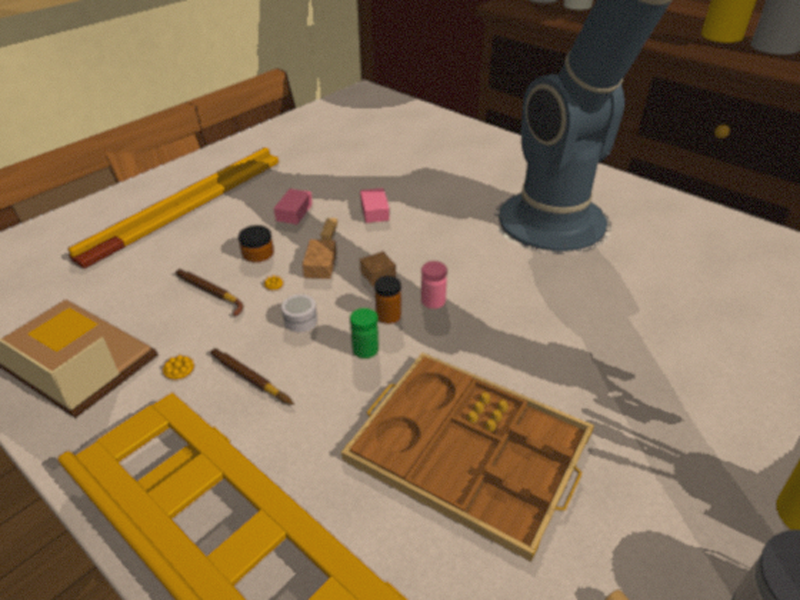

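Candidates (top0 pixels):
- **Jar:** amber with black lid (420,287). Green (403,238), pink (402,335) and squat (597,265) are look-alikes.
- **Tin:** grey (477,224).
- **Burnisher:** hooked tip (575,194). The brush is at (450,150).
- **Block:** oblong cork (528,297). The offcut is at (472,327), pink blocks at (628,345) and (560,410), and a thin stick at (567,345).

Next I'll check these in a close crop and measure them.

```bash
cat > h.py <<'E'
import cv2,numpy as np,pickle
def cloud(f):
    "world point of every pixel (HxWx3), NaN where no reading"
    h,w=f["range_z"].shape
    K=np.array([[f["fx"],0,f["cx"]],[0,f["fy"],f["cy"]],[0,0,1]])
    u=np.stack(np.meshgrid(np.arange(w),np.arange(h)),-1).reshape(-1,1,2).astype(float)
    n=cv2.undistortPoints(u,K,np.array(f["dist_coeffs"])).reshape(h,w,2)
    z=np.where(f["range_z"]>0,f["range_z"],np.nan)[...,None]
    return (np.concatenate([n,np.ones((h,w,1))],-1)*z-f["t"])@f["R"]
def objects(P,zmin=.008,roi=None):
    m=(P[...,2]>zmin)
    if roi: m&=(P[...,0]>roi[0])&(P[...,0]<roi[1])&(P[...,1]>roi[2])&(P[...,1]<roi[3])
    n,l,s,c=cv2.connectedComponentsWithStats(m.astype(np.uint8),connectivity=8)
    for i in range(1,n):
        if s[i,4]<15: continue
        q=P[l==i]; top=np.percentile(q[:,2],90); q=q[q[:,2]>top-.008]
        r=cv2.minAreaRect((q[:,:2]*1000).astype(np.float32)); 
        print("px",np.round(c[i]).astype(int),"top",round(top*1000,1),"ctr",np.round(r[0],1),"size",np.round(r[1],1),"ang",round(r[2],1),"mean",np.round(q[:,:2].mean(0)*1000,1))
E
python3 - <<'E'
from h import *
f=pickle.load(open("top.pkl","rb"));P=cloud(f);I=f["image"][:,:,::-1]
print("table z",np.nanmedian(P[240:290,260:330,2]))
objects(P,roi=(.2,.85,-.5,.25))
cv2.imwrite("pics/c1.png",cv2.resize(I[95:245,260:460],(800,600),interpolation=cv2.INTER_CUBIC))
cv2.imwrite("pics/c2.png",cv2.resize(I[98:212,122:252],(780,684),interpolation=cv2.INTER_CUBIC)[:600])
cv2.imwrite("pics/c2.png",cv2.resize(I[98:212,122:252],(676,593),interpolation=cv2.INTER_CUBIC))
E
```

```text
table z 0.0001090545457574672
px [406  54] top 28.1 ctr [ 811.5 -360.9] size [108.7 211.9] ang 8.4 mean [ 803.6 -352. ]
px [249  51] top 48.8 ctr [815.2  54.6] size [390.7  69.5] ang 90.0 mean [808.1  53.8]
px [353  82] top 14.9 ctr [ 735. -213.] size [38.3 42.7] ang 20.9 mean [ 734.  -212.9]
px [316 105] top 17.7 ctr [ 674.2 -112.1] size [ 17.5 173.6] ang 4.7 mean [ 673.7 -116.8]
px [206 152] top 23.1 ctr [564.1 166.2] size [216. 205.] ang 10.1 mean [563.5 143.8]
px [401 136] top 17.3 ctr [ 591.6 -328.3] size [ 29.8 174.8] ang 0.1 mean [ 590.9 -329.5]
px [333 157] top 38.7 ctr [ 538.8 -154.6] size [54.3 52.9] ang 89.5 mean [ 538.4 -154.3]
px [282 167] top 73.9 ctr [515.9 -26.3] size [41.4 42. ] ang 28.2 mean [515.2 -26. ]
px [377 171] top 13.9 ctr [ 505.  -265.2] size [27.1 27.6] ang 79.0 mean [ 504.3 -264.2]
px [417 185] top 48.2 ctr [ 464.5 -359.8] size [62.1 57. ] ang 89.1 mean [ 464.  -358.8]
px [370 207] top 34.2 ctr [ 412.7 -241.7] size [80.3 50.8] ang 37.5 mean [ 412.6 -240.8]
px [294 201] top 74.3 ctr [431.1 -53. ] size [41.8 40.2] ang 25.2 mean [431.7 -52.7]
px [330 229] top 34.5 ctr [ 363.  -140.9] size [50.4 49.9] ang 70.5 mean [ 363.1 -140.7]
px [441 241] top 34.2 ctr [ 324.9 -413.6] size [82.4 51.9] ang 24.7 mean [ 324.4 -413.3]
px [281 235] top 74.3 ctr [352.2 -20.2] size [42.  39.6] ang 88.7 mean [351.8 -21.1]
px [397 242] top 16.8 ctr [ 325.1 -307.9] size [61.7 23.2] ang 35.2 mean [ 325.2 -307.9]
px [391 285] top 34.1 ctr [ 212.9 -290.6] size [80.6 50.8] ang 52.7 mean [ 220.9 -285.8]
```

View pics/c1.png

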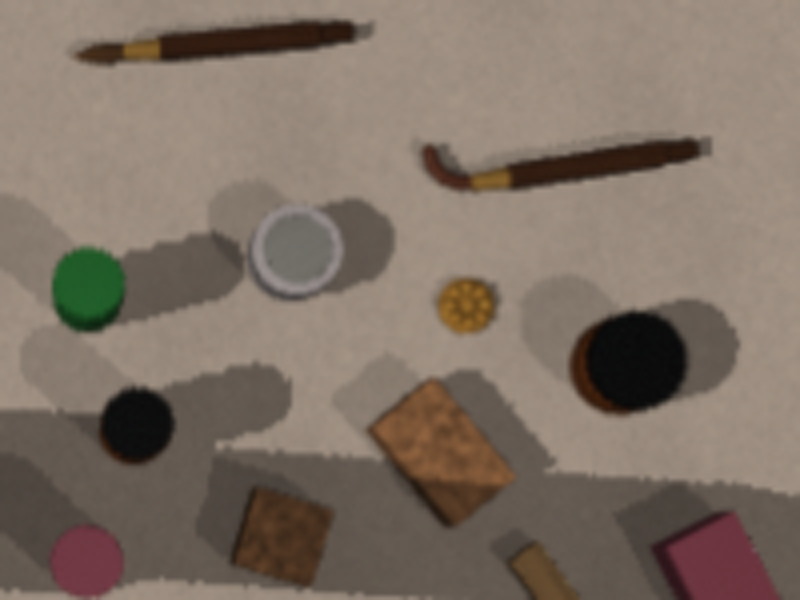

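View pics/c2.png

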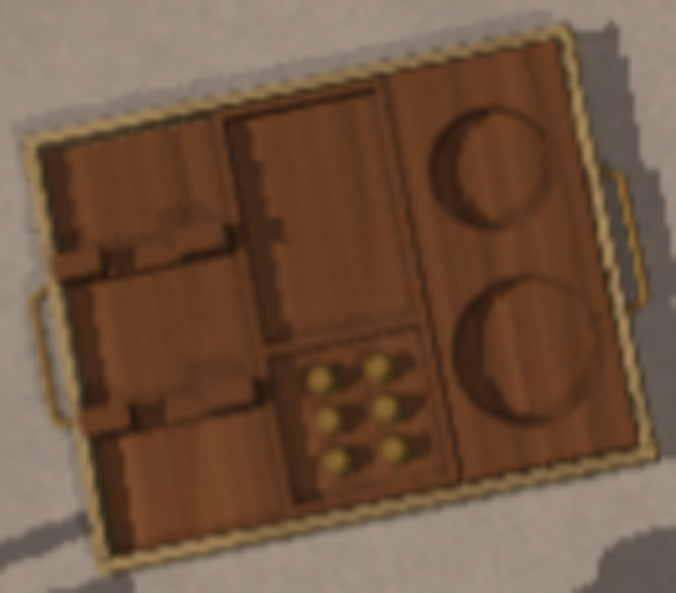

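c1 confirms the choices:
- Amber jar at crop (138,424), tin at (297,250), block at (443,450).
- Burnisher with its hook at (430,150), ferrule at (490,180) and handle end at (710,146).

In c2 the wells insert is on the right: smaller well (492,167), larger (528,350). The pocket is in the middle with its empty bay at (320,215), and the rest is on the left.

Now the tray pose, burnisher pose and a reachability check.

```bash
cat >> h.py <<'E'
def ray(f,uv,z):
    "world points where pixels uv meet the plane at height z"
    K=np.array([[f["fx"],0,f["cx"]],[0,f["fy"],f["cy"]],[0,0,1]])
    n=cv2.undistortPoints(np.array(uv,float).reshape(-1,1,2),K,np.array(f["dist_coeffs"])).reshape(-1,2)
    d=np.c_[n,np.ones(len(n))]@f["R"]; c=-f["R"].T@f["t"]
    return (c+d*((z-c[2])/d[:,2])[:,None])[:,:2]
E
python3 - <<'E'
from h import *
f=pickle.load(open("top.pkl","rb"));P=cloud(f)
c2=lambda L:np.array(L)/5.2+[122,98]-.4; c1=lambda L:np.array(L)/4+[260,95]-.4
C=ray(f,c2([(25,135),(572,25),(657,455),(105,572)]),.022); print("corners",C.round(4),"ctr",C.mean(0))
d=lambda a,b:np.degrees(np.arctan2(*(C[a]-C[b])[::-1]))
print("yaw x",d(0,3),d(1,2),"y-90",d(0,1)-90,d(3,2)-90,"dims",np.linalg.norm(C[0]-C[1]),np.linalg.norm(C[0]-C[3]))
W=ray(f,c2([(492,167),(528,350)]),.022);print("wells",W,np.degrees(np.arctan2(*(W[0]-W[1])[::-1])),np.linalg.norm(W[0]-W[1]))
print("bay",ray(f,c2([(320,215)]),.015),"notch",ray(f,c2([(147,252),(177,392)]),.025))
b=ray(f,c1([(710,146),(512,178),(472,182)]),.012);print("burn end, handle/ferrule, ferr/tip",b)
# depth-based: tall-bar pixels, handle pixels
def rect(m):
    r=cv2.minAreaRect((P[m][:,:2]*1000).astype(np.float32));print(m.sum(),r)
X,Y,Z=P[...,0],P[...,1],P[...,2]
t=(X>.42)&(X<.7)&(Y>.0)&(Y<.33)
rect(t&(Z>.027)); rect(t&(Z>.015))
from plant import robot
for p in([.431,-.053],[.413,-.242],[.539,-.155],[.59,-.34]):
    for yaw in np.radians([-90,-45,0,45,90]):
        q=robot.inverse_kinematics([*p,.03],[np.pi,0,yaw]);q2=robot.inverse_kinematics([*p,.22],[np.pi,0,yaw]);print(p,yaw.round(2),q is not None and q.round(2)[[0,6]],q2 is not None)
E
```

```text
corners [[0.6372 0.3602]
 [0.6836 0.0951]
 [0.4747 0.0578]
 [0.4254 0.3207]] ctr [0.55519171 0.2084701 ]
yaw x 10.556901852043872 10.118311475236238 y-90 9.928435644228145 10.619636243636691 dims 0.2691143333332767 0.21543338053191907
wells [[0.61498767 0.13432079]
 [0.52622317 0.11818945]] 10.30006030111293 0.09021838037191664
bay [[0.59539915 0.21855259]] notch [[0.57762886 0.29955679]
 [0.50992644 0.28510948]]
burn end, handle/ferrule, ferr/tip [[ 0.60281746 -0.42330454]
 [ 0.58422283 -0.29491873]
 [ 0.58211313 -0.26936222]]
191 ((577.4056396484375, 216.33786010742188), (225.5380859375, 192.025634765625), 86.4654312133789)
3483 ((556.7607421875, 204.42283630371094), (216.5238037109375, 282.6845397949219), 10.198201179504395)
[0.431, -0.053] -1.57 [-0.79 -2.08] False
[0.431, -0.053] -0.79 [-0.79 -1.29] True
[0.431, -0.053] 0.0 [-0.56 -0.84] True
[0.431, -0.053] 0.79 [-0.51 -0.12] True
[0.431, -0.053] 1.57 [-0.47  0.62] True
[0.413, -0.242] -1.57 [-0.35 -1.7 ] True
[0.413, -0.242] -0.79 [-0.24 -1.08] True
[0.413, -0.242] 0.0 [-0.24 -0.29] True
[0.413, -0.242] 0.79 [-0.24  0.49] True
[0.413, -0.242] 1.57 [-0.16  1.17] True
[0.539, -0.155] -1.57 [-0.54 -2.01] True
[0.539, -0.155] -0.79 [-0.54 -1.23] True
[0.539, -0.155] 0.0 [-0.27 -0.8 ] True
[0.539, -0.155] 0.79 [-0.26 -0.03] True
[0.539, -0.155] 1.57 [-0.24  0.73] True
[0.59, -0.34] -1.57 [-0.19 -1.88] True
[0.59, -0.34] -0.79 [-0.11 -1.22] True
[0.59, -0.34] 0.0 [-0.17 -0.34] True
[0.59, -0.34] 0.79 [-0.17  0.44] True
[0.59, -0.34] 1.57 [-0.09  1.12] True
```

```bash
cat > act.py <<'E'
from plant import robot
import numpy as np
from math import pi,cos,sin,radians as rad
TY=rad(10.3)
def tray(o,x,y=0): return np.array(o)+[cos(TY)*x-sin(TY)*y,sin(TY)*x+cos(TY)*y]
WELLS=(.5706,.1263);POCKET=tray(WELLS,0,.084);REST=tray(WELLS,0,.168)
def pick(xy,yaw,z,opening=1.,N=40,hi=.22):
    robot.grip(opening); robot.goto([*xy,hi],[pi,0,yaw])
    hit=robot.move_straight([*xy,z],vel=.12,contact_N=10)
    robot.grip(0.,N); s=robot.sense()
    print("pick hit",hit,"tcp",s["tcp_pos"].round(4),"open",round(s["opening"],3),"F",round(s["gripper_force"],1))
    robot.move_straight([*xy,hi],vel=.15); s=robot.sense()
    print("lifted open",round(s["opening"],3),"F",round(s["gripper_force"],1),"t",s["t"])
def place(xy,yaw,z,opening,hi=.22):
    robot.goto([*xy,hi],[pi,0,yaw])
    robot.move_straight([*xy,z+.03],vel=.15)
    hit=robot.move_straight([*xy,z-.003],vel=.04,contact_N=5); print("place hit",hit,robot.sense()["tcp_pos"].round(4))
    robot.grip(opening); robot.sleep(.2)
    robot.move_straight([*xy,hi],vel=.15); print("t",robot.sense()["t"])
E
python3 - <<'E'
from act import *
pick((.4315,-.053),0,.040)
place(tray(WELLS,.045),TY,.050,.8)
E
```

```text
pick hit False tcp [ 0.4317 -0.0531  0.0405] open 0.501 F 39.9
lifted open 0.499 F 40.8 t 6.3167
place hit True [0.6143 0.1343 0.0506]
t 10.975
```

```bash
python3 - <<'E'
from act import *
pick((.5385,-.1545),0,.025)
place(tray(WELLS,-.045),TY,.035,.85)
pick((.4127,-.2415),rad(37.5),.025)
place(tray(POCKET,.039),TY,.035,.75)
from h import *
f=robot.grab_frame("top"); I=f["image"][:,:,::-1]
cv2.imwrite("pics/c3.png",cv2.resize(I[90:250,122:402],(798,456),interpolation=cv2.INTER_CUBIC))
objects(cloud(f),.027,(.42,.7,0,.33))
E
```

```text
pick hit False tcp [ 0.5388 -0.1546  0.0256] open 0.623 F 41.7
lifted open 0.627 F 42.1 t 16.0667
place hit True [0.5259 0.1182 0.0357]
t 20.9083
pick hit False tcp [ 0.413  -0.2415  0.0254] open 0.573 F 41.7
lifted open 0.578 F 41.4 t 26.2583
place hit True [0.5935 0.2159 0.0355]
t 31.8167
px [ 94 105] top 611.8 ctr [452.8 238.6] size [67.6 65.5] ang 89.9 mean [445.1 232.6]
px [214 127] top 83.7 ctr [612.6 134.6] size [42.1 42.3] ang 37.1 mean [612.1 134.9]
px [182 139] top 44.4 ctr [591.6 216.2] size [80.7 48.8] ang 10.3 mean [591.  215.5]
px [160 144] top 34.0 ctr [582.  271.7] size [12.7 24.4] ang 9.1 mean [581.6 271.9]
px [139 148] top 34.0 ctr [572.3 323.8] size [10.8 11.2] ang 88.8 mean [572.1 324.1]
px [222 164] top 49.1 ctr [525.3 118. ] size [53.5 54.4] ang 89.1 mean [525.4 118.2]
px [166 173] top 34.0 ctr [507.4 257.3] size [10. 25.] ang 11.8 mean [507.5 257.2]
px [142 179] top 34.8 ctr [495.9 317.5] size [12.6 24.1] ang 8.0 mean [495.7 317.2]
```

View pics/c3.png

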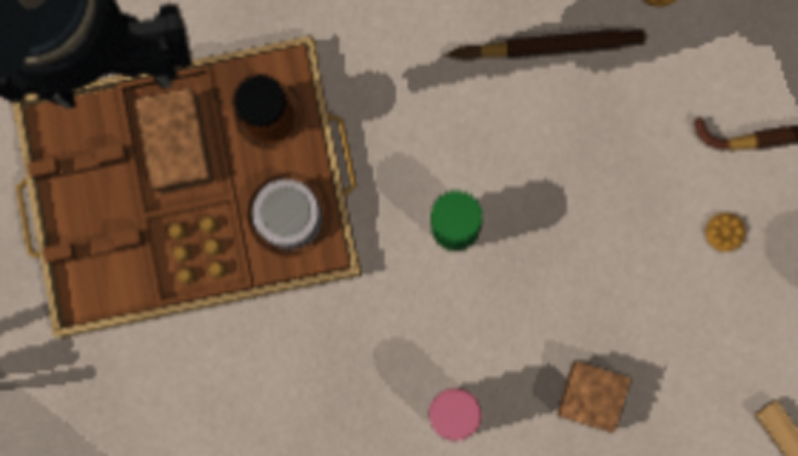

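c3 shows the jar lid at (262,103) in the smaller well, the tin at (287,213) in the larger one, and the block at (170,138) in the empty bay. The depth heights agree with all three being seated. Next is the burnisher, with the rest centre refined from the bar heights.

```bash
python3 - <<'E'
from act import *
pick((.591,-.341),rad(98.2),.0135,.55)
place((.5395,.2940),TY,.0335,.5)
robot.goto([.50,-.05,.35],[pi,0,0])
from h import *
f=robot.grab_frame("top"); I=f["image"][:,:,::-1]; P=cloud(f)
cv2.imwrite("pics/c4.png",cv2.resize(I[98:212,122:252],(676,593),interpolation=cv2.INTER_CUBIC))
g=robot.grab_frame("scene");cv2.imwrite("pics/s4.png",cv2.resize(g["image"][230:400,230:430,::-1],(700,595),interpolation=cv2.INTER_CUBIC))
objects(P,.027,(.42,.7,0,.33)); print(); objects(P,roi=(.3,.72,-.5,-.06))
E
```

```text
pick hit False tcp [ 0.5913 -0.3412  0.014 ] open 0.167 F 41.3
lifted open 0.172 F 40.8 t 37.9667
place hit True [0.5391 0.2939 0.034 ]
t 44.1083
px [258 129] top 693.1 ctr [444.8   1.2] size [ 6.1 49.8] ang 83.6 mean [440.5   2. ]
px [214 127] top 83.6 ctr [612.5 134.6] size [41.7 42.1] ang 40.7 mean [612.1 134.9]
px [151 157] top 37.5 ctr [551.  293.7] size [174.6  28.9] ang 3.7 mean [547.2 293.4]
px [182 139] top 44.1 ctr [591.6 216.2] size [81.3 49.4] ang 10.6 mean [591.1 215.6]
px [160 144] top 34.5 ctr [581.7 272.2] size [12.3 25.6] ang 5.7 mean [581.8 271.8]
px [139 148] top 33.0 ctr [573.5 324.2] size [12.5 11.7] ang 2.6 mean [572.5 324.3]
px [222 164] top 48.6 ctr [524.9 118.1] size [53.7 54.1] ang 88.4 mean [525.8 118.2]
px [166 173] top 34.3 ctr [508.1 257.7] size [ 9.7 25.1] ang 10.2 mean [507.6 257.5]
px [142 179] top 33.9 ctr [495.9 317.6] size [13.  24.6] ang 9.5 mean [495.6 317.4]

px [339 117] top 695.6 ctr [429.8 -63.4] size [ 23.1 149.6] ang 79.2 mean [451.1 -69.9]
px [377 171] top 13.7 ctr [ 504.4 -264.9] size [31.3 26.2] ang 32.3 mean [ 504.9 -264.2]
px [417 185] top 47.8 ctr [ 464.2 -358.9] size [62.2 56.3] ang 72.3 mean [ 463.9 -358.6]
px [440 239] top 34.1 ctr [ 325.7 -413.2] size [78.9 52.1] ang 26.7 mean [ 330.7 -412.3]
px [397 242] top 16.3 ctr [ 325.4 -307.9] size [61.6 22.6] ang 34.9 mean [ 326.1 -307.5]
```

View pics/c4.png

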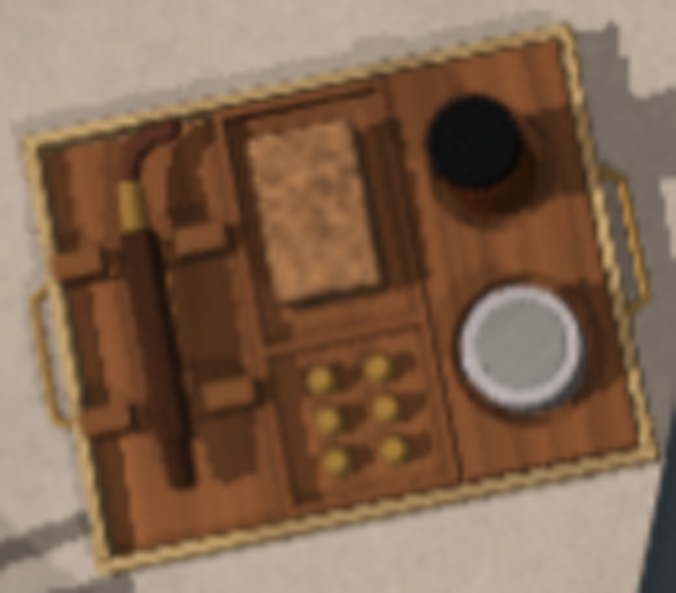

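View pics/s4.png

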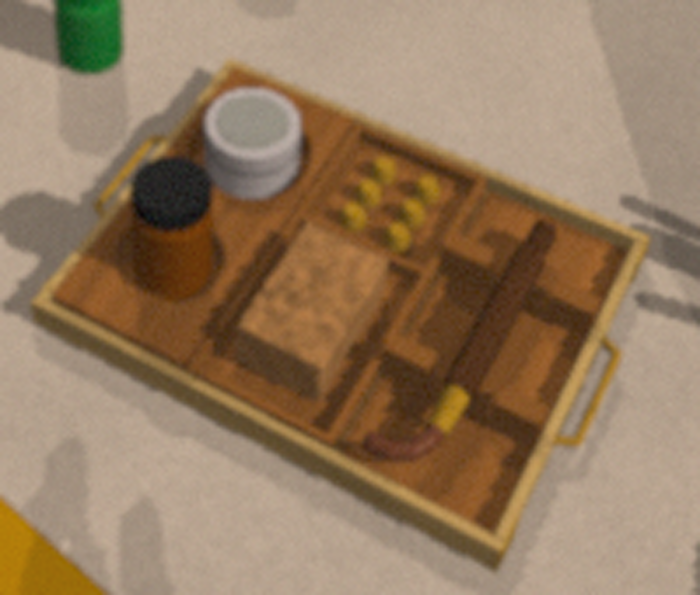

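c4 and s4 show all four pieces in place. The burnisher lies in both notches, with its handle from (135,230) to (180,487) crossing the bars at rows 250 and 400. The squat jar measures where it started, and c3 showed the brush and offcut unmoved.

```bash
python3 -c "
from plant import robot
robot.sleep(.3); print(robot.close_job())"
```

```text
the job is handed in; nothing more can be done
None
```

I packed the jar, tin, burnisher and block into their places and handed the job in at about 45 s of the 120 s limit; the last pictures and depth readings showed all four seated, and no score came back.

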